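Uncover a tube-rack reader and hold a sample rack in its corner

TASK

Get the rack of filled blood tubes read: lift the saddle-shaped pin guard off the reader's tall head and hang it astride the free part of the bench rail's bar, then stand the loaded rack on the reader's bed and press it square into the corner, flush against both the low back fence and the tall head, so that both spring pins are pushed fully in. The pins would push the rack out again, so finish while still gripping the rack and pressing it against both stops. Press firmly without ramming, and leave everything else where it is.

Things in the scene. Friction and masses are not known exactly. Their poses are not given: they have to be found in the camera images.
- rack: The rack to be read: grey five-place sample rack, 26 (x) x 112 (y) x 75 (z) mm, the one with four purple-capped tubes (middle place empty). Origin: centre of its underside; y along its length. 10 mm slots down both long sides; grip across the 26 mm at mid-length. The tubes are clipped in fast, 97 mm high. Either end may face the head. About 0.19 kg.
- spare_rack: An identical rack without tubes; a bystander, to be left alone. Same origin and axes.
- reader: Rack reader, fixed to the table: flat white base 126 (x) x 200 (y) x 18 mm with a steel bed on top, 18 mm above the table. Origin: centre of its underside. The stops make a corner: the fence faces -x, the head faces -y; the bed is open towards -x and -y.
- fence: Back fence: aluminium bar on the bed, 14 (x) x 94 (y) mm, 28 mm high above the bed; its stop face is the plane x = +30 mm of the reader's frame and faces -x. Its origin and axes are the reader's own.
- head: Reader head, the end stop: grey block 44 (x) x 16 (y) mm, 62 mm high above the bed, with a dark window; centred at x = +17, y = +75 mm in the reader's frame, its stop face is the plane y = +67 mm and faces -y. Its origin and axes are the reader's own.
- fence_pin (a joint): Spring pin (8 mm) in the fence, 8 mm above the bed: 0 = standing 5 mm out of the stop face, 0.005 m = pushed flush. Needs about 3 N.
- head_pin (a joint): Spring pin (8 mm) in the head, 20 mm above the bed: 0 = standing 5 mm out of the stop face, 0.005 m = pushed flush. Needs about 3 N.
- seat (a point): On the bed: where the centre of the rack's underside stands when the rack (its y along the reader's y) is flush against fence and head. The rack slides easily on bed and stops; leaning on each stop with about 10 N keeps both pins in.
- guard: Pin guard: white folded plastic saddle, an upside-down U astride the reader's head, alike either way round. 52 mm long along x (the fold), 36 mm wide (y; 46 at the flared foot), inner gap 30 mm, legs 57 mm deep. Origin: mid-length on the underside of the fold, where it rests on head or bar. On top a grip rib, 34 (x) x 8 (y) mm, from 3 to 28 mm above the origin. About 50 g.
- rail: Bench rail, fixed to the table: horizontal round steel bar, 16 mm thick, along the rail's y, on two posts (at y = -110 and +110 mm) above a dark foot plate 76 x 250 mm; bar axis 112 mm above the table. A roll of white tape (41 mm) hangs on the bar near the +y post, from y = +72 to +99 mm. Origin: centre of the underside of the foot.
- bar_top (a point): On the top of the bar, in the middle of its free part (which runs 85 mm to either side of it), 120 mm above the table; axes are the rail's (y along the bar).
- gel_bottle: Bystander: white pump bottle, 66 x 58 x 188 mm, standing. Origin: under its centre.
- loose_tape: Bystander: roll of tape, 46 mm across, 19 mm high, lying flat. Origin: under its centre.
- pen: Bystander: white and blue pen, 145 mm long, lying in front. Origin: under its centre.
Not all that is in view belongs to the job. Of the things that look like the guard, the larger one is meant.

How it is judged:
By the outcome, as a careful person would: the job done as asked, in the order asked, and still so for the second after the job is handed in, while the arm keeps its last pose, push and grip.
It also fails if it takes over 64 s, if anything falls off the work surface, if the arm or the gripper's body presses on something with over 40 N, if the wrist force passes 120 N, or if a joint passes its speed limit or range.

ROBOT

A 6-joint arm with a two-finger parallel gripper is mounted at the origin on a cart in front of the work surface, level with it; the furniture and walls round the work are solid. World frame = base frame: x ahead of the robot, y to its left, z up, the work surface at z = 0. Lengths are in mm, angles in rad, forces in N, time in s.
With the tool pointing down it reaches from about 275 to 750 mm from the base axis. Payload 10.2 kg.
Tool frame: the origin (TCP) lies at the very end of the fingers, on their centre line; the grasp point (between the pads) lies 19 mm behind it; z points along the fingers, y is the line along which they close (so a half turn about z gives the same grasp; the last joint's range is limited). The gripper opens to 85 mm and grips with 20 to 120 N. Pads are 22 mm wide; open, the fingers measure 114 mm over their backs; the gripper's body (76 mm by 85 mm) begins 54 mm behind the grasp point. The pads swing forward as they close: fully open they stand 13 mm farther back than shut.
Start: joints at [1.016, 0.313, 1.498, -0, 1.331, -0.223], TCP at [171.029, 496.367, 231.294] pointing down, gripper open.
Joint ranges: [-2.94, 2.94], [-0.97, 2.17], [0.19, 2.56], [-1.23, 4.37], [0.02, 3.11], [-2.88, 2.88]. Speed limits (rad/s): [2.39, 2.39, 3.01, 3.14, 3.14, 3.14].

INTERFACE

Orientations are given as a unit quaternion [w, x, y, z].
In Python, from rig import * gives the robot as it stands. The module is installed in compiled form; this text tells all that it offers.
- The arm moves only by the shell command python3 -m crank 'ROWS' [FORCE]. ROWS is JSON, a list that holds one entry, the list of rows, each a list of 7 numbers: the shift along the tool's x, y, z in units of 25 mm (1.0 is 25 mm), then the turn, a rotation vector about the tool's x, y, z in units of 8 degrees (1.0 is 8 degrees), then the finger opening in mm, from 0 to 85.4. A call has exactly 8 rows; each row shifts and turns the commanded pose from where the row before left it, along the tool's axes as they then stand; what a row does not reach is not made up. A row lasts 1/10 s, in which the tool goes at most 50 mm and 8.59 degrees, less where a joint would pass 70% of its speed; a pose out of reach is approached as far as the arm can. A call is refused whole if a number of a shift passes 1 or a number of a turn 1, either way. A call with a gripper value outside its range is refused whole. The fingers move at their own pace and stop on an object; FORCE is the grip in N (left out, the last holds). Time passes only in rows, so rows that do not move let the fingers close, or fill a call up. It gives the time, the measured TCP pose, the force, the opening and the grip force at its end, in the units of the state.
- sense(): the state, without advancing time (a new reading comes with each control period).
- capture(name): name is "scene" or "top" or "wrist"; returns the picture (480x640x3 uint8, blue, green, red); there is no depth.
- camera_model(name): a dict with "fx", "fy", "cx", "cy" (pixels), "world_from_camera" (4x4, takes a point from camera to world coordinates); the wrist camera has in their place "T_tool_cam" (4x4, takes a point from camera to tool coordinates, whose origin is the TCP and whose axes are the flange's). Camera axes: x right, y up, looking along -z (the intrinsics and any distortion apply to the point x, -y, -z); pixel columns grow to the right and rows downward; lengths in mm; the calibration is good to about 2 mm. A picture is of the moment at which its call begins: read the wrist's pose just before it. camera_model takes no time and is no camera call.
- finish_job(): hands the job in; it is judged then, once.
The state is a dict: "time_s": time; "joints": joint angles; "dq": joint speeds; "tau": joint torques, N m; "eef_pos": TCP position; "ee_rot": TCP orientation; "force": force on the tool from outside, world axes, zero at the start; "wrist_torque": the same for the moment, N m; "grip_width": opening from 0.0 (shut) to 1.0 (fully open); "grip_force": force on a finger pad.
Only numpy, scipy, OpenCV 4.12 (cv2) and the standard library are available. Lean on these libraries where they do the work, as an engineer would, in place of code of your own. Each camera call takes 0.05 s, during which the arm holds its last target. There are 200 camera calls.

## Working session

There is one attempt and no reset: what is moved stays moved. The work goes in short steps, Python scripts to look and compute and a shell command to move; the robot and the scene stay as the last step left them, time stands still between calls to the robot, and variables do not carry over. Pictures are saved under pics/ and viewed, at most 10 in all, crops included, and the job is handed in when it is done.

```bash
mkdir -p pics
python3 - <<'E'
from rig import *
import cv2, numpy as np
s=sense(); print(s)
for n in ("scene","top"):
    cv2.imwrite(f"pics/{n}0.png",capture(n))
for n in ("scene","top","wrist"): print(n,camera_model(n))
E
```

```text
{'time_s': 0.0, 'joints': array([ 1.01561218e+00,  3.13473230e-01,  1.49842876e+00,  2.95118772e-05,
        1.33098246e+00, -2.23376654e-01]), 'dq': array([ 0.00076578,  0.00095977,  0.00049382, -0.00172449,  0.00026068,
       -0.00073432]), 'tau': array([-1.67859071e-04, -4.12267470e+01, -2.59742492e+01, -2.01664484e-04,
        4.17350195e-03,  2.45223976e-05]), 'eef_pos': array([170.87926027, 496.15100032, 230.72631811]), 'ee_rot': array([-2.58391375e-04,  1.65147169e-01,  9.86268724e-01, -5.92132518e-04]), 'force': array([ 0.21924843,  0.49429027, -0.03388128]), 'wrist_torque': array([0.02302261, 0.0096757 , 0.00996634]), 'grip_force': 0.0, 'grip_width': 0.9998503929899905}
scene {'fx': 437.026578059844, 'fy': 437.026578059844, 'cx': 320.5884392054935, 'cy': 233.30157761205464, 'world_from_camera': array([[ 8.52663718e-01,  4.03429213e-01, -3.31978092e-01,
         1.79295392e+02],
       [-5.22457055e-01,  6.60578168e-01, -5.39142940e-01,
        -4.69715023e+02],
       [ 1.79146756e-03,  6.33151921e-01,  7.74025475e-01,
         8.13094716e+02],
       [ 0.00000000e+00,  0.0
[... 291 characters left out ...]
,  6.17297045e-03,  7.77679752e-03,
         4.25296761e+01],
       [ 8.28528219e-03,  8.71425328e-02,  9.96161399e-01,
         1.39912903e+03],
       [ 0.00000000e+00,  0.00000000e+00,  0.00000000e+00,
         1.00000000e+00]])}
wrist {'fx': 339.21678995314073, 'fy': 339.21678995314073, 'cx': 312.58613571917067, 'cy': 238.65001014117257, 'T_tool_cam': array([[-1.82729357e-03,  9.63945051e-01,  2.66095094e-01,
         6.68466888e+01],
       [ 9.99997969e-01,  1.98760249e-03, -3.33150552e-04,
         4.12017337e-01],
       [-8.50030099e-04,  2.66093945e-01, -9.63946726e-01,
        -1.42378140e+02],
       [ 0.00000000e+00,  0.00000000e+00,  0.00000000e+00,
         1.00000000e+00]])}
```

View pics/scene0.png

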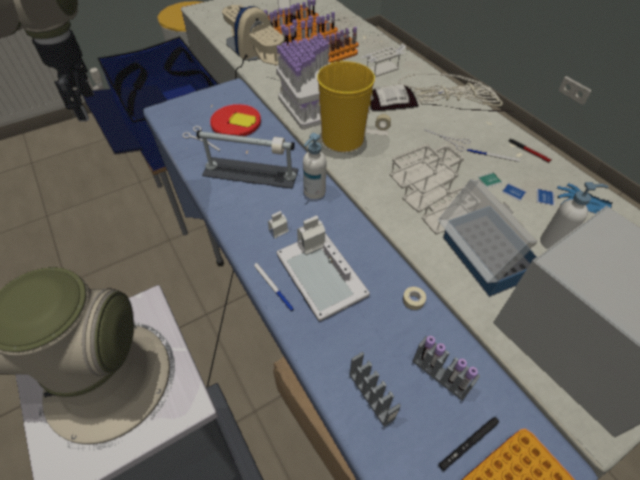

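View pics/top0.png

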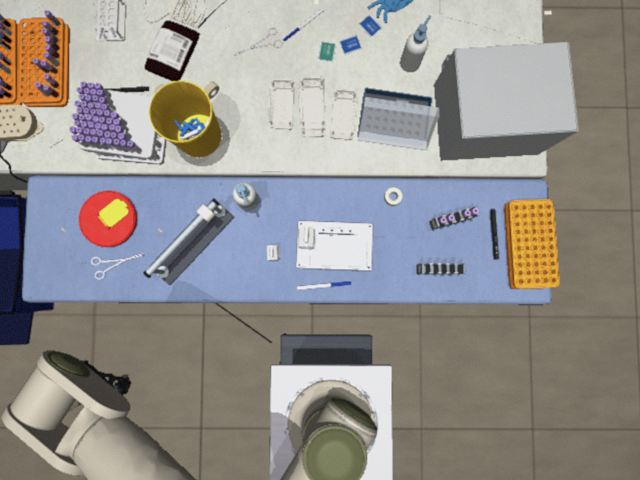

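The scene camera shows the guard on the reader's head at about (312,235), the smaller decoy at (278,222), the rail with its tape at (285,145), the loaded rack at (445,365) and the empty one at (373,390). From the top the reader spans (297,222)–(372,270) with its head at the left (+y), the bar runs (150,273)–(215,207), and the loaded rack is at (455,217).

```bash
cat > h.py <<'E'
import numpy as np, cv2
from rig import *
from scipy.spatial.transform import Rotation as R
def T_of(n,s=None):
    m=camera_model(n)
    if n!="wrist": return m,m["world_from_camera"]
    T=np.eye(4); q=s["ee_rot"]; T[:3,:3]=R.from_quat([q[1],q[2],q[3],q[0]]).as_matrix(); T[:3,3]=s["eef_pos"]
    return m,T@m["T_tool_cam"]
def px2w(m,T,uv,z):
    d=T[:3,:3]@np.array([(uv[0]-m["cx"])/m["fx"],-(uv[1]-m["cy"])/m["fy"],-1.]); o=T[:3,3]
    return (o+d*(z-o[2])/d[2]).round(1)
def w2px(m,T,p):
    c=T[:3,:3].T@(np.atleast_2d(p)-T[:3,3]).T
    return np.array([m["cx"]+m["fx"]*c[0]/-c[2], m["cy"]-m["fy"]*c[1]/-c[2]]).T.round(1)
def tool(s): q=s["ee_rot"]; return R.from_quat([q[1],q[2],q[3],q[0]]).as_matrix()
def snap(name,f):
    s=sense(); im=capture(name); cv2.imwrite(f,im); np.save(f+".npy",np.r_[s["eef_pos"],s["ee_rot"]]); return s,im
def load(f):
    a=np.load(f+".npy"); return T_of("wrist",dict(eef_pos=a[:3],ee_rot=a[3:]))
def rows(s,p,yaw=None):
    """tool shift (units 25mm) and z turn (units 8deg) to reach world p with tool y at world yaw (pointing down)"""
    M=tool(s); print("shift units",(M.T@(np.array(p)-s["eef_pos"])/25).round(2))
    if yaw is not None:
        y=np.degrees(np.arctan2(M[1,1],M[0,1])); d=(yaw-y+90)%180-90
        print("tool y yaw",y.round(1),"turn z units",round(-d/8,2), "tilt",M[:,2].round(3))
E
python3 - <<'E'
from h import *
m,T=T_of("top")
for n,uv,z in [("rdr",(297,222),18),("rdr",(372,223),18),("rdr",(371,270),18),("rdr",(297,269),18),("bar-",(150,273),112),("bar+",(215,207),112),("rack",(455,217),85),("guard",(306,235),90),("spare",(441,269),70),("gel",(245,195),100)]: print(n,px2w(m,T,uv,z))
im=cv2.imread("pics/top0.png")
a=cv2.resize(im[180:300,130:290],(800,600),interpolation=cv2.INTER_CUBIC)
E
```

```text
rdr [527.6  93.1  18. ]
rdr [ 526.2 -106.9   18. ]
rdr [ 401.  -103.8   18. ]
rdr [402.5  91.9  18. ]
bar- [387.5 449.4 112. ]
bar+ [552.2 293.8 112. ]
rack [ 534.7 -311.    85. ]
guard [485.8  67.5  90. ]
spare [ 402.9 -277.    70. ]
gel [585.  221.5 100. ]
```

```bash
python3 -c "
from h import *
rows(sense(),[470,69,235],90)"
```

```text
shift units [-16.88 -12.26  -0.16]
tool y yaw 71.0 turn z units -2.38 tilt [-0.001 -0.001 -1.   ]
```

```bash
python3 -m crank '[[[-0.99,-0.72,0,0,0,0,85],[-0.99,-0.72,0,0,0,0,85],[-0.99,-0.72,0,0,0,0,85],[-0.99,-0.72,0,0,0,0,85],[-0.99,-0.72,0,0,0,0,85],[-0.99,-0.72,0,0,0,0,85],[-0.99,-0.72,0,0,0,0,85],[-0.99,-0.72,0,0,0,0,85]]]'
python3 -m crank '[[[-0.99,-0.72,0,0,0,0,85],[-0.99,-0.72,0,0,0,0,85],[-0.99,-0.72,0,0,0,0,85],[-0.99,-0.72,0,0,0,0,85],[-0.99,-0.72,0,0,0,0,85],[-0.99,-0.72,0,0,0,0,85],[-0.99,-0.72,0,0,0,0,85],[-0.99,-0.72,0,0,0,0,85]]]'
python3 -m crank '[[[-0.99,-0.72,0,0,0,0,85],[0,0,0,0,0,-0.8,85],[0,0,0,0,0,-0.8,85],[0,0,0,0,0,-0.78,85],[0,0,0,0,0,0,85],[0,0,0,0,0,0,85],[0,0,0,0,0,0,85],[0,0,0,0,0,0,85]]]'
python3 - <<'E'
from h import *
s,im=snap("wrist","pics/w1.png"); print(s["eef_pos"],s["time_s"])
E
```

```text
time_s: 0.9
eef_pos: [311.7, 294.6, 231.1]
ee_rot: [-0.0, 0.165, 0.986, -0.0]
force: [0.6, 0.2, -0.2]
grip_width: 0.998
grip_force: 0.0
time_s: 1.7
eef_pos: [452.1, 93.9, 231.1]
ee_rot: [-0.0, 0.165, 0.986, -0.0]
force: [-0.6, 0.2, -0.2]
grip_width: 0.991
grip_force: 0.0
time_s: 2.5
eef_pos: [469.1, 70.1, 231.3]
ee_rot: [-0.0, 0.0, 1.0, -0.0]
force: [-0.3, -0.4, -0.4]
grip_width: 0.995
grip_force: 0.0
[469.12516332  70.05219647 231.28705874] 2.5
```

View pics/w1.png

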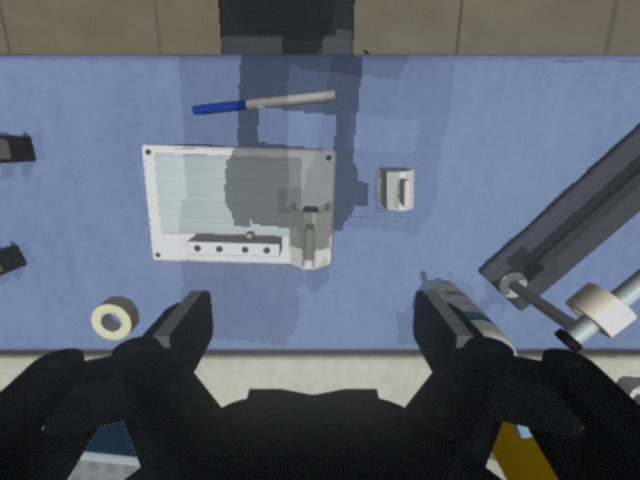

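The wrist view shows the reader plate at (145,146)–(335,268) with the guard over the head at about (310,235), rib near (309,240), and the small decoy at (395,188). The rail with hanging tape is at the right. I'll enlarge the reader.

Run:
```python
import cv2
im=cv2.imread("pics/w1.png")[135:285,140:340]
cv2.imwrite("pics/c1.png",cv2.resize(im,(800,600),interpolation=cv2.INTER_CUBIC))
```

```text
(no output)
```

View pics/c1.png

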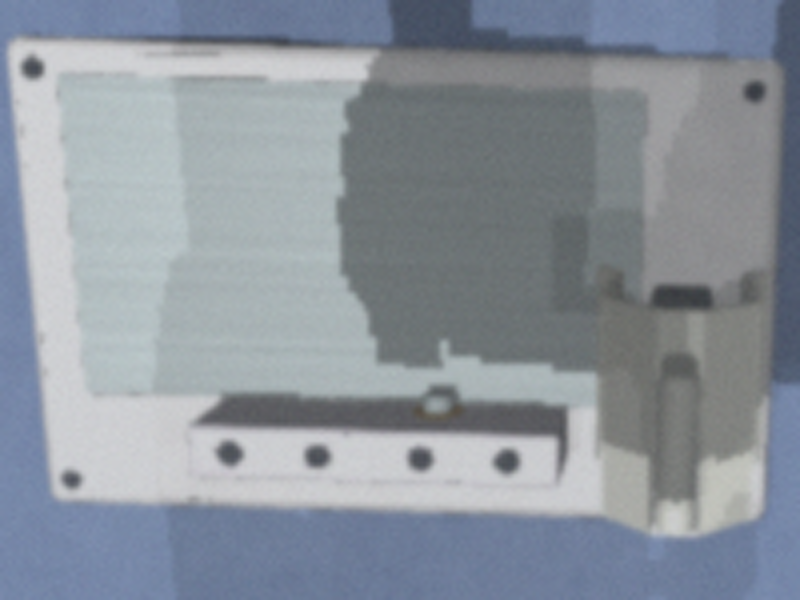

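```bash
cat > fit.py <<'E'
from h import *
from scipy.optimize import least_squares
def fit(views,x0):
    """views: list of (m,T,pts_model Nx3,px Nx2)"""
    def res(x):
        c,s=np.cos(x[2]),np.sin(x[2]); r=[]
        for m,T,P,U in views:
            P=np.array(P,float); W=np.c_[x[0]+c*P[:,0]-s*P[:,1],x[1]+s*P[:,0]+c*P[:,1],P[:,2]]
            cc=T[:3,:3].T@(W-T[:3,3]).T
            r.append((np.array([m["cx"]+m["fx"]*cc[0]/-cc[2],m["cy"]-m["fy"]*cc[1]/-cc[2]]).T-np.array(U)).ravel())
        return np.concatenate(r)
    o=least_squares(res,x0,loss="soft_l1"); print("pose",o.x[:2].round(1),"yaw deg",np.degrees(o.x[2]).round(2)); print(res(o.x).reshape(-1,2).round(1).tolist()); return o.x
E
python3 - <<'E'
from fit import *
m,T=load("pics/w1.png")
C=lambda L:[(140+a/4,135+b/4) for a,b in L]
P=[[-63,-100,18],[-63,100,18],[63,-100,18],[63,100,18]]; U=C([(9,39),(782,61),(54,501),(766,519)])
x=fit([(m,T,P,U)],[464,-6,0])
P2=[[30,-52,46],[30,42,46]]
c,s=np.cos(x[2]),np.sin(x[2]); 
def w(p): return [x[0]+c*p[0]-s*p[1],x[1]+s*p[0]+c*p[1],p[2]]
print("rib top ends", [((w2px(m,T,w(p))[0]-[140,135])*4).round(0).tolist() for p in ([0,75,108],[34,75,108],[0,75,83],[0,75,80])], "pred vs ~(680,378)/(678,500), base (680,355)")
for uv in C([(190,427),(558,437)]): print("fence", px2w(m,T,uv,46))
print("rib",[px2w(m,T,u,108) for u in C([(680,378),(676,500)])])
print("head end", w([17,75,80]),"seat",w([17,11,18]))
# rail/tape from this picture
print("tape decoy",px2w(m,T,(395,188),30))
E
```

```text
pose [467.   -5.6] yaw deg -1.66
[[-2.3, -0.7], [2.4, -0.8], [-1.1, 1.7], [1.1, 1.7]]
rib top ends [[686.0, 383.0], [681.0, 541.0], [686.0, 355.0], [686.0, 352.0]] pred vs ~(680,378)/(678,500), base (680,355)
fence [495.8 -55.3  46. ]
fence [498.7  37.   46. ]
rib [array([468.1,  68.3, 108. ]), array([494.1,  67.3, 108. ])]
head end [np.float64(486.1190368194587), np.float64(68.91497836818323), 80] seat [np.float64(484.26780291269614), np.float64(4.94175793164078), 18]
tape decoy [444.5 153.7  30. ]
```

```bash
python3 -m crank '[[[-0.32,-0.04,0.7,0,0,0.2,60],[-0.32,-0.03,0.9,0,0,0,50],[0,0,0.9,0,0,0,50],[0,0,0.9,0,0,0,50],[0,0,0.9,0,0,0,50],[0,0,0.8,0,0,0,50],[0,0,0.7,0,0,0,50],[0,0,0,0,0,0,50]]]' 30
python3 -m crank '[[[0,0,0,0,0,0,40],[0,0,0,0,0,0,20],[0,0,0,0,0,0,0],[0,0,0,0,0,0,0],[0,0,0,0,0,0,0],[0,0,0,0,0,0,0],[0,0,0,0,0,0,0],[0,0,0,0,0,0,0]]]' 30
python3 -m crank '[[[0,0,0,0,0,0,0],[0,0,-0.2,0,0,0,0],[0,0,-0.4,0,0,0,0],[0,0,-0.9,0,0,0,0],[0,0,-0.9,0,0,0,0],[0,0,-0.9,0,0,0,0],[0,0,-0.9,0,0,0,0],[0,0,0,0,0,0,0]]]' 30
python3 - <<'E'
from h import *
s,im=snap("wrist","pics/w2.png"); print(s["eef_pos"],s["time_s"],s["grip_width"],s["force"])
E
```

```text
time_s: 3.35
eef_pos: [483.9, 68.1, 84.5]
ee_rot: [-0.002, 0.014, 1.0, 0.0]
force: [-0.2, -0.0, 0.6]
grip_width: 0.587
grip_force: 0.0
time_s: 4.15
eef_pos: [485.6, 67.8, 87.2]
ee_rot: [0.001, 0.014, 1.0, -0.0]
force: [-2.1, -1.1, 6.0]
grip_width: 0.08
grip_force: 33.3
time_s: 4.95
eef_pos: [486.3, 68.0, 194.6]
ee_rot: [0.003, 0.014, 1.0, -0.0]
force: [0.4, 0.2, -0.9]
grip_width: 0.086
grip_force: 32.3
[486.34118623  68.04324212 194.55968733] 4.95 0.08560539999417889 [ 0.36705869  0.24268901 -0.86581622]
```

```bash
python3 -m crank '[[[0.17,0.3,-0.6,0,0,0,0],[0.17,0.8,-0.6,0,0,0,0],[0.17,0.94,-0.6,0,0,0,0],[0.17,0.94,0,0,0,0,0],[0.17,0.94,0,0,0,0,0],[0.17,0.94,0,0,0,0,0],[0.17,0.94,0,0,0,0,0],[0.17,0.94,0,0,0,0,0]]]'
python3 -m crank '[[[0.17,0.94,0,0,0,0,0],[0.17,0.94,0,0,0,0,0],[0.17,0.94,0,0,0,0,0],[0.17,0.94,0,0,0,0,0],[0.17,0.94,0,0,0,0,0],[0,0.6,0,0,0,0,0],[0,0.2,0,0,0,0,0],[0,0,0,0,0,0.75,0]]]'
python3 -m crank '[[[0,0,0,0,0,0.75,0],[0,0,0,0,0,0.75,0],[0,0,0,0,0,0.75,0],[0,0,0,0,0,0.75,0],[0,0,0,0,0,0.75,0],[0,0,0,0,0,0.7,0],[0,0,0,0,0,0,0],[0,0,0,0,0,0,0]]]'
python3 - <<'E'
from h import *
s,im=snap("wrist","pics/w3.png"); print(s["eef_pos"],s["time_s"],s["joints"].round(2)); rows(s,[456,385,200],46.6)
snap("scene","pics/s3.png")
E
```

```text
time_s: 5.8
eef_pos: [455.1, 238.3, 235.2]
ee_rot: [-0.001, 0.014, 1.0, -0.0]
force: [0.1, -0.2, -0.3]
grip_width: 0.084
grip_force: 32.3
time_s: 6.6
eef_pos: [437.9, 375.6, 235.2]
ee_rot: [-0.001, 0.066, 0.998, -0.001]
force: [-0.5, -1.1, -0.6]
grip_width: 0.084
grip_force: 32.3
time_s: 7.4
eef_pos: [438.3, 375.0, 235.9]
ee_rot: [-0.0, 0.367, 0.93, -0.0]
force: [0.0, 0.0, -1.1]
grip_width: 0.085
grip_force: 32.3
[438.26442426 375.0060887  235.88216885] 7.4 [ 0.5   0.43  1.33 -0.    1.39 -0.31]
shift units [-0.25  0.78  1.43]
tool y yaw 47.0 turn z units 0.04 tilt [-0.001 -0.    -1.   ]
```

View pics/w3.png

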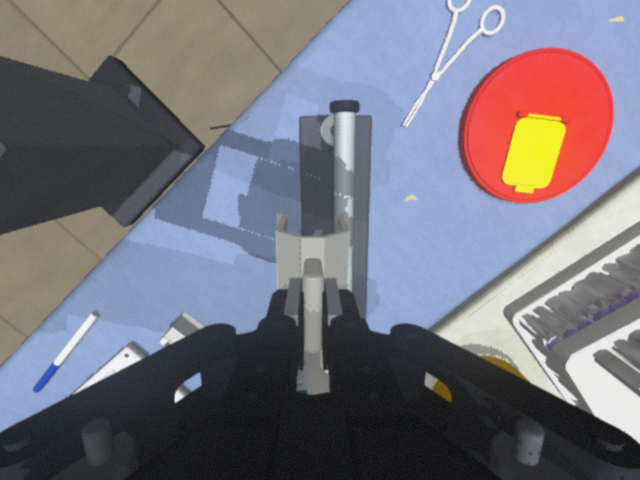

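Run:
```python
from h import *
from fit import *
im=cv2.imread("pics/w3.png"); m,T=load("pics/w3.png")
g=cv2.cvtColor(im,cv2.COLOR_BGR2GRAY)
for v in range(118,236,12): print(v," ".join(map(str,g[v,324:372:2])))
b=im[:420].astype(int); 
x0,y0=270,90
cv2.imwrite("pics/c3.png",cv2.resize(im[90:330,180:500],(800,600),interpolation=cv2.INTER_CUBIC))
```

```text
118 88 140 156 159 154 120 145 162 196 218 231 228 221 212 184 151 104 105 105 107 108 109 110 102
130 157 156 155 112 87 108 149 156 196 218 232 228 218 208 182 141 109 105 106 107 109 108 107 102
142 84 129 150 148 127 112 148 175 196 218 230 226 215 205 179 129 107 106 105 106 108 105 104 104
154 75 77 71 69 73 100 150 170 198 216 231 224 213 198 175 124 105 102 107 104 106 105 104 114
166 76 75 76 73 69 93 113 130 136 147 155 202 211 196 172 117 103 105 105 109 106 107 104 120
178 73 75 73 71 67 92 113 127 135 145 151 149 140 131 121 105 104 105 101 107 106 105 98 131
190 74 74 74 71 68 96 115 127 134 143 153 148 137 132 118 105 104 102 102 105 102 106 96 148
202 77 72 74 71 66 95 115 128 134 144 148 151 193 188 156 105 102 103 103 104 106 101 96 160
214 74 72 75 70 69 95 119 125 125 126 136 142 173 184 156 103 100 104 103 103 103 103 114 169
226 77 80 81 78 75 88 104 99 100 116 124 122 133 127 117 105 107 106 109 108 109 105 116 168
```

View pics/c3.png

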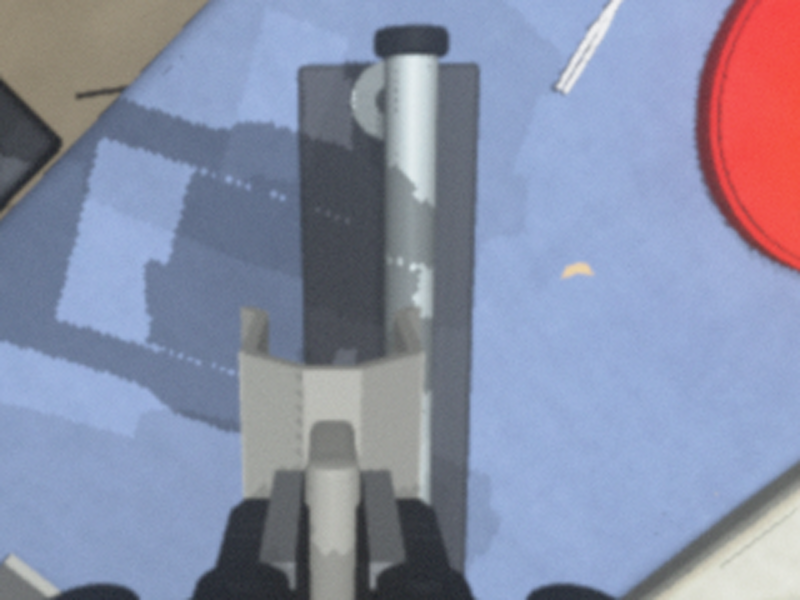

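The bar runs from its dark end cap at (345,105) down the image, centred near column 344.5. The guard is astride nothing yet and sits about 30 px left of it. The foot's near end is at row 116, corners (300,116) and (371,116).

Run:
```python
from h import *
m,T=load("pics/w3.png")
a=px2w(m,T,(344.7,118),112);b=px2w(m,T,(343.2,202),112);print("bar",a,b,"yaw",np.degrees(np.arctan2(*(b-a)[1::-1])))
d=(b-a)/np.linalg.norm(b-a)
for z in (6,8,10,12):
    c=[px2w(m,T,u,z) for u in ((299.5,116.5),(371,116))]; mid=(c[0]+c[1])/2
    print(z,c,"width",np.linalg.norm(c[0]-c[1]).round(1),"rail centre",(mid+125*d).round(1))
print("cap end",px2w(m,T,(345,101),112),px2w(m,T,(345,112),112))
# wrist view 1: bar/tape near +y
m1,T1=load("pics/w1.png"); print("cap+ w1",px2w(m1,T1,(570,338),112),"tape",px2w(m1,T1,(600,308),112))
# scene view check of bar ends
ms,Ts=T_of("scene"); mt,Tt=T_of("top")
for uv in ((197,135),(292,147)): print("scene",px2w(ms,Ts,uv,112))
s=sense(); rib=[px2w(m,T,u,T[2,3]-0) for u in []]
# guard edges at fold height (origin ~ TCP-6.5 => 229+3)
for u in ((276.8,232),(349.5,232)): print("guard near edge",px2w(m,T,u,200))
print(tool(s).round(3))
```

```text
bar [391.8 451.9 112. ] [437.9 409.3 112. ] yaw -42.74034670149715
6 [array([359.6, 431. ,   6. ]), array([409.8, 485.3,   6. ])] width 73.9 rail centre [476.5 373.3   6. ]
8 [array([359.7, 430.9,   8. ]), array([409.7, 485. ,   8. ])] width 73.7 rail centre [476.5 373.1   8. ]
10 [array([359.9, 430.9,  10. ]), array([409.6, 484.7,  10. ])] width 73.2 rail centre [476.6 373.   10. ]
12 [array([360.1, 430.8,  12. ]), array([409.5, 484.3,  12. ])] width 72.8 rail centre [476.6 372.7  12. ]
cap end [383.2 459.9 112. ] [388.9 454.9 112. ]
cap+ w1 [564.6 294.7 112. ] tape [536.  314.5 112. ]
scene [380.7 456.9 112. ]
scene [563.7 290.4 112. ]
guard near edge [409.6 376.  200. ]
guard near edge [436.5 404.8 200. ]
[[-0.731  0.683 -0.   ]
 [ 0.683  0.731 -0.   ]
 [ 0.    -0.    -1.   ]]
```

```bash
python3 -m crank '[[[-0.28,0.5,0,0,0,0,0],[-0.28,0.5,0,0,0,0,0],[0,0,0.3,0,0,0,0],[0,0,0.6,0,0,0,0],[0,0,0.7,0,0,0,0],[0,0,0.7,0,0,0,0],[0,0,0.6,0,0,0,0],[0,0,0.3,0,0,0,0]]]'
python3 -m crank '[[[0,0,0.3,0,0,0,0],[0,0,0.3,0,0,0,0],[0,0,0.2,0,0,0,0],[0,0,0.1,0,0,0,0],[0,0,0.1,0,0,0,0],[0,0,0,0,0,0,0],[0,0,0,0,0,0,0],[0,0,0,0,0,0,0]]]'
python3 - <<'E'
from h import *
s,im=snap("wrist","pics/w4.png"); print(s["eef_pos"],s["time_s"],s["force"])
E
```

```text
time_s: 8.3
eef_pos: [464.5, 383.6, 154.4]
ee_rot: [-0.001, 0.367, 0.93, -0.001]
force: [0.8, -0.5, -0.3]
grip_width: 0.085
grip_force: 32.3
time_s: 9.1
eef_pos: [465.7, 384.2, 131.5]
ee_rot: [0.0, 0.368, 0.93, 0.0]
force: [-0.5, 0.1, 0.0]
grip_width: 0.087
grip_force: 32.3
[465.70282287 384.15597291 131.54843191] 9.1 [-0.54374317  0.06137158  0.04090116]
```

View pics/w4.png

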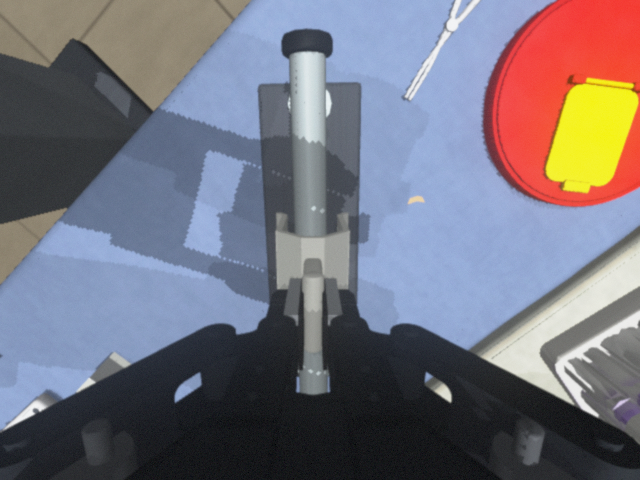

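The guard's legs straddle the bar (bar centre column ~311, guard ~313). I'll set it down and let go.

```bash
python3 -m crank '[[[0,0,0.05,0,0,0,0],[0,0,0.05,0,0,0,0],[0,0,0.05,0,0,0,0],[0,0,0,0,0,0,0],[0,0,0,0,0,0,15],[0,0,0,0,0,0,30],[0,0,0,0,0,0,40],[0,0,0,0,0,0,40]]]'
python3 -m crank '[[[0,0,0,0,0,0,40],[0,0,-0.3,0,0,0,40],[0,0,-0.7,0,0,0,40],[0,0,-1,0,0,0,40],[0,0,-1,0,0,0,40],[0,0,-1,0,0,0,40],[0,0,0,0,0,0,60],[0,0,0,0,0,0,60]]]'
python3 - <<'E'
from h import *
s,im=snap("wrist","pics/w5.png"); print(s["eef_pos"],s["time_s"],s["force"]); rows(s,[527,-300,245],-80)
_,a=snap("scene","pics/s5.png"); 
m,T=T_of("scene"); print(w2px(m,T,[465,384,130]))
c=np.vstack([cv2.resize(a[110:210,180:340],(480,300),interpolation=cv2.INTER_CUBIC),cv2.resize(im[150:450,100:580],(480,300))])
cv2.imwrite("pics/c5.png",c)
E
```

```text
time_s: 9.95
eef_pos: [465.6, 384.1, 127.6]
ee_rot: [0.0, 0.368, 0.93, 0.0]
force: [0.8, 0.3, 0.3]
grip_width: 0.471
grip_force: 0.0
time_s: 10.75
eef_pos: [465.6, 384.1, 227.9]
ee_rot: [0.0, 0.368, 0.93, 0.0]
force: [0.4, 0.1, -1.1]
grip_width: 0.704
grip_force: 0.0
[465.57491158 384.08556456 227.8846242 ] 10.75 [ 0.39402416  0.09486876 -1.0980258 ]
shift units [-20.51 -18.28  -0.69]
tool y yaw 46.8 turn z units -6.65 tilt [ 0.001  0.    -1.   ]
[[238.5 133.8]]
```

View pics/c5.png

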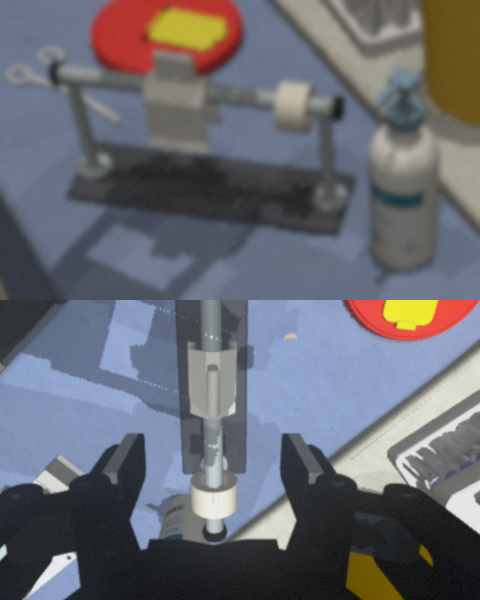

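The guard hangs upright astride the bar between the −y post and the tape, in both views, and nothing else has moved. On to the loaded rack.

```bash
for i in 1 2; do :; done
python3 -m crank '[[[-0.5,-0.46,-0.3,0,0,0,85],[-0.96,-0.88,-0.3,0,0,0,85],[-0.96,-0.88,0,0,0,0,85],[-0.96,-0.88,0,0,0,0,85],[-0.96,-0.88,0,0,0,0,85],[-0.96,-0.88,0,0,0,0,85],[-0.96,-0.88,0,0,0,0,85],[-0.96,-0.88,0,0,0,0,85]]]'
python3 -m crank '[[[-0.96,-0.88,0,0,0,0,85],[-0.96,-0.88,0,0,0,0,85],[-0.96,-0.88,0,0,0,0,85],[-0.96,-0.88,0,0,0,0,85],[-0.96,-0.88,0,0,0,0,85],[-0.96,-0.88,0,0,0,0,85],[-0.96,-0.88,0,0,0,0,85],[-0.96,-0.88,0,0,0,0,85]]]'
python3 -m crank '[[[-0.96,-0.88,0,0,0,0,85],[-0.96,-0.88,0,0,0,0,85],[-0.96,-0.88,0,0,0,0,85],[-0.96,-0.88,0,0,0,0,85],[-0.4,-0.4,0,0,0,0,85],[0,0,0,0,0,0.72,85],[0,0,0,0,0,0.72,85],[0,0,0,0,0,0.72,85]]]'
python3 -m crank '[[[0,0,0,0,0,0.72,85],[0,0,0,0,0,0.72,85],[0,0,0,0,0,0,85],[0,0,0,0,0,0,85],[0,0,0,0,0,0,85],[0,0,0,0,0,0,85],[0,0,0,0,0,0,85],[0,0,0,0,0,0,85]]]'
python3 - <<'E'
from h import *
s,im=snap("wrist","pics/w6.png"); print(s["eef_pos"],s["time_s"],s["joints"].round(2)); rows(s,[530,-308,245],18)
m,T=T_of("wrist",s)
print("expected rack px",w2px(m,T,[[535,-311,97],[535,-311,0]]))
a=cv2.resize(im[120:360,140:460],(800,600),interpolation=cv2.INTER_CUBIC)
cv2.imwrite("pics/c6.png",a)
E
```

```text
time_s: 11.65
eef_pos: [483.5, 137.8, 242.5]
ee_rot: [-0.0, 0.368, 0.93, -0.0]
force: [0.1, -0.7, 0.2]
grip_width: 0.996
grip_force: 0.0
time_s: 12.45
eef_pos: [502.8, -121.7, 242.5]
ee_rot: [-0.0, 0.368, 0.93, -0.0]
force: [1.0, 0.1, 0.5]
grip_width: 0.998
grip_force: 0.0
time_s: 13.25
eef_pos: [513.3, -263.6, 242.4]
ee_rot: [-0.0, 0.505, 0.863, 0.0]
force: [0.5, 0.2, 0.0]
grip_width: 0.997
grip_force: 0.0
time_s: 14.05
eef_pos: [513.9, -263.8, 242.5]
ee_rot: [-0.0, 0.587, 0.809, -0.0]
force: [-0.2, 0.4, 0.3]
grip_width: 0.993
grip_force: 0.0
[ 513.86940721 -263.80655186  242.54779552] 14.05 [-0.68  0.42  1.31 -0.    1.41 -0.99]
shift units [-1.88  0.07 -0.1 ]
tool y yaw 18.1 turn z units 0.01 tilt [-0.  0. -1.]
expected rack px [[317.9 280.5]
 [316.6 249.1]]
```

View pics/c6.png

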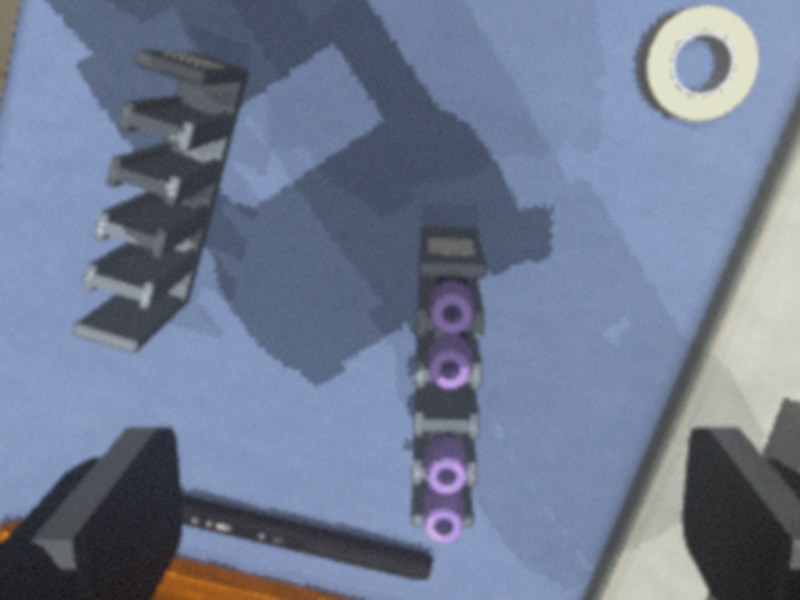

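The loaded rack stands nearly vertical in the crop: its cap tops at (454,311), (450,368), (447,474) and (443,526), its near-end top edge at (420,267)–(485,270). The empty rack is at upper left, out of the way.

Run:
```python
from h import *
m,T=load("pics/w6.png"); C=lambda a,b:(140+a/2.5,120+b/2.5)
c=np.array([px2w(m,T,C(*p),97) for p in ((454,311),(450,368),(447,474),(443,526))]); print(c)
mid=(c[1]+c[2])/2; mid2=(c[0]+c[3])/2; d=c[0]-c[3]; print(mid,mid2,"len",np.linalg.norm(d),"yaw",np.degrees(np.arctan2(d[1],d[0])))
e=[px2w(m,T,C(*p),75) for p in ((420,268),(485,270))]; print("end edge",e,"w",np.linalg.norm(e[0]-e[1]))
e2=[px2w(m,T,C(*p),0) for p in ((421,230),(478,230))]; print("foot edge",e2)
n=(e[0]+e[1])/2; u=d/np.linalg.norm(d); print("centre from end",n-56*u)
rows(sense(),[mid[0],mid[1],36],np.degrees(np.arctan2(d[1],d[0]))-90)
```

```text
[[ 527.4 -277.5   97. ]
 [ 532.8 -298.2   97. ]
 [ 544.9 -338.5   97. ]
 [ 550.2 -359.6   97. ]]
[ 538.85 -318.35   97.  ] [ 538.8  -318.55   97.  ] len 85.20710064308025 yaw 105.52051156344372
end edge [array([ 512.5, -271.4,   75. ]), array([ 536. , -264.6,   75. ])] w 24.46405526481657
foot edge [array([ 512.1, -271.4,    0. ]), array([ 537.1, -263.3,    0. ])]
centre from end [ 539.23466666 -321.95794441   75.        ]
shift units [-2.38  0.27  8.26]
tool y yaw 18.0 turn z units 0.32 tilt [-0.  0. -1.]
```

```bash
python3 -m crank '[[[0,0,0,0,0,0.32,50],[-0.8,0.12,0,0,0,0,50],[-0.84,0.13,0,0,0,0,50],[-0.8,0.12,0.4,0,0,0,50],[0,0,0.9,0,0,0,50],[0,0,0.9,0,0,0,50],[0,0,0.9,0,0,0,50],[0,0,0.7,0,0,0,50]]]'
python3 -m crank '[[[0,0,0.3,0,0,0,50],[0,0,0,0,0,0,50],[0,0,0,0,0,0,50],[0,0,0,0,0,0,50],[0,0,0,0,0,0,50],[0,0,0,0,0,0,50],[0,0,0,0,0,0,50],[0,0,0,0,0,0,50]]]'
python3 - <<'E'
from h import *
s,im=snap("wrist","pics/w7.png"); print(s["eef_pos"],s["force"]); m,T=T_of("wrist",s)
rows(s,[539,-320,36],15.5)
# purple cap pixels: centroids of bright purple, vs predictions
hsv=cv2.cvtColor(im,cv2.COLOR_BGR2HSV); k=cv2.inRange(hsv,(130,60,90),(160,255,255))
n,l,st,ce=cv2.connectedComponentsWithStats(k)
for i in range(1,n):
    if st[i,4]>60: print(st[i],ce[i].round(1))
u=np.array([-.267,.964,0])
print(w2px(m,T,[np.array([539,-320,97])+t*u for t in (42.6,21.3,0,-21.3,-42.6)]))
E
```

```text
time_s: 14.9
eef_pos: [538.8, -319.9, 146.0]
ee_rot: [-0.001, 0.605, 0.796, 0.0]
force: [0.4, 0.2, -0.8]
grip_width: 0.579
grip_force: 0.0
time_s: 15.7
eef_pos: [539.1, -320.1, 140.1]
ee_rot: [0.0, 0.605, 0.796, -0.0]
force: [0.2, -0.9, -0.5]
grip_width: 0.586
grip_force: 0.0
[ 539.09173457 -320.13729526  140.10266485] [ 0.16542667 -0.93542419 -0.53976869]
shift units [ 0.01 -0.    4.16]
tool y yaw 15.5 turn z units -0.0 tilt [ 0. -0. -1.]
[297 176  27  28 399] [310.2 189.9]
[298 209  26  32 460] [310.5 225. ]
[300 277  25  62 727] [311.8 308.9]
[[311.4 191.9]
 [311.5 229.8]
 [311.6 265.5]
 [311.7 299.2]
 [311.8 331.1]]
```

```bash
python3 -m crank '[[[0,0,0.6,0,0,0,50],[0,0,0.8,0,0,0,50],[0,0,0.8,0,0,0,50],[0,0,0.8,0,0,0,50],[0,0,0.7,0,0,0,50],[0,0,0.4,0,0,0,50],[0,0,0,0,0,0,50],[0,0,0,0,0,0,50]]]'
python3 -m crank '[[[0,0,0,0,0,0,40],[0,0,0,0,0,0,30],[0,0,0,0,0,0,20],[0,0,0,0,0,0,10],[0,0,0,0,0,0,10],[0,0,0,0,0,0,10],[0,0,0,0,0,0,10],[0,0,0,0,0,0,10]]]' 60
python3 -m crank '[[[0,0,-0.1,0,0,0,10],[0,0,-0.3,0,0,0,10],[0,0,-0.6,0,0,0,10],[0,0,-0.6,0,0,0,10],[0,0,-0.6,0,0,0,10],[0,0,-0.6,0,0,0,10],[0,0,0,0,0,0,10],[0,0,0,0,0,0,10]]]' 60
python3 - <<'E'
from h import *
s,im=snap("wrist","pics/w8.png"); print(s["eef_pos"],s["force"],s["grip_width"]*85.4); m,T=T_of("wrist",s)
rows(s,[464,-50,105],-1.7)
E
```

```text
time_s: 16.55
eef_pos: [539.4, -320.4, 38.3]
ee_rot: [0.001, 0.605, 0.796, -0.0]
force: [1.0, 0.7, 0.8]
grip_width: 0.582
grip_force: 0.0
time_s: 17.35
eef_pos: [539.4, -320.4, 38.4]
ee_rot: [0.001, 0.605, 0.796, -0.0]
force: [-0.4, 0.9, 6.2]
grip_width: 0.295
grip_force: 59.4
time_s: 18.15
eef_pos: [539.1, -320.1, 107.9]
ee_rot: [0.0, 0.606, 0.796, -0.0]
force: [0.0, 0.6, -3.1]
grip_width: 0.299
grip_force: 59.0
[ 539.07263164 -320.11754188  107.86157106] [ 0.03262019  0.5763458  -3.12799873] 25.555205897798256
shift units [ 1.121e+01 -1.000e-02  1.100e-01]
tool y yaw 15.5 turn z units 2.15 tilt [ 0. -0. -1.]
```

```bash
python3 -m crank '[[[0.3,0.05,0,0,0,0,10],[0.7,0.05,0,0,0,0,10],[0.95,0.05,0,0,0,0,10],[0.95,0.05,0,0,0,0,10],[0.95,0.05,0,0,0,0,10],[0.95,0.05,0,0,0,0,10],[0.95,0.05,0,0,0,0,10],[0.95,0.05,0,0,0,0,10]]]'
python3 -m crank '[[[0.95,0.05,0,0,0,0,10],[0.95,0.05,0,0,0,0,10],[0.95,0.05,0,0,0,0,10],[0.95,0.05,0,0,0,0,10],[0.95,0.05,0,0,0,0,10],[0.7,0.05,0,0,0,0,10],[0.44,0.05,0,0,0,0,10],[0,0,0,0,0,0.5,10]]]'
python3 -m crank '[[[0,0,0,0,0,0.6,10],[0,0,0,0,0,0.6,10],[0,0,0,0,0,0.45,10],[0,0,0,0,0,0,10],[0,0,0.3,0,0,0,10],[0,0,0.5,0,0,0,10],[0,0,0.3,0,0,0,10],[0,0,0,0,0,0,10]]]'
python3 - <<'E'
from h import *
s,im=snap("wrist","pics/w9.png"); print(s["eef_pos"],s["force"],s["time_s"])
rows(s,[472,-12,58],-1.7)
snap("scene","pics/s9.png")
m,T=load("pics/w9.png")
b=cv2.imread("pics/s9.png")
# reader corners predicted vs fence in image
print(w2px(m,T,[[404,-104,18],[398,95,18],[496,-55,46],[499,37,46]]))
c=np.hstack([cv2.resize(im[60:360,160:460],(400,400),interpolation=cv2.INTER_CUBIC),cv2.resize(b[190:340,250:400],(400,400),interpolation=cv2.INTER_CUBIC)])
cv2.imwrite("pics/c9.png",c)
E
```

```text
time_s: 19.0
eef_pos: [503.3, -154.5, 107.1]
ee_rot: [-0.001, 0.605, 0.796, -0.0]
force: [-0.6, -0.3, -2.5]
grip_width: 0.295
grip_force: 59.1
time_s: 19.8
eef_pos: [472.7, -10.4, 107.3]
ee_rot: [-0.0, 0.633, 0.774, -0.0]
force: [0.8, 0.0, -2.2]
grip_width: 0.297
grip_force: 59.1
time_s: 20.6
eef_pos: [472.5, -11.6, 78.8]
ee_rot: [-0.001, 0.717, 0.697, -0.001]
force: [-0.2, -0.1, -2.7]
grip_width: 0.295
grip_force: 59.0
[472.48319707 -11.63973479  78.84901411] [-0.18177172 -0.08483882 -2.74456233] 20.6
shift units [-0.02 -0.02  0.83]
tool y yaw -1.7 turn z units 0.0 tilt [-0.002  0.001 -1.   ]
[[219.  384. ]
 [170.5  76.1]
 [354.6 341. ]
 [360.7 181.9]]
```

```bash
python3 -m crank '[[[0,0,0.3,0,0,0,10],[0,0,0.3,0,0,0,10],[0,0,0.2,0,0,0,10],[0,0,0.02,0,0,0,10],[0,0,0.02,0,0,0,10],[0,0,0,0,0,0,10],[0,0,0,0,0,0,10],[0,0,0,0,0,0,10]]]'
python3 -m crank '[[[0,0,0.02,0,0,0,10],[0,0,0,0,0,0,10],[0,0,0.02,0,0,0,10],[0,0,0,0,0,0,10],[0,0,0,0,0,0,10],[0,0,0,0,0,0,10],[0,0,0,0,0,0,10],[0,0,0,0,0,0,10]]]'
```

```text
time_s: 21.5
eef_pos: [473.3, -11.8, 59.2]
ee_rot: [0.0, 0.718, 0.696, 0.0]
force: [-0.1, -0.2, -2.7]
grip_width: 0.295
grip_force: 59.1
time_s: 22.3
eef_pos: [473.2, -11.8, 58.1]
ee_rot: [0.0, 0.718, 0.696, -0.0]
force: [-0.1, 0.5, -1.4]
grip_width: 0.296
grip_force: 59.1
```

```bash
python3 -m crank '[[[0,0,0.02,0,0,0,10],[0,0,0,0,0,0,10],[0,0,0,0,0,0,10],[0,0,0,0,0,0,10],[0,0,0,0,0,0,10],[0,0,0,0,0,0,10],[0,0,0,0,0,0,10],[0,0,0,0,0,0,10]]]'
python3 -m crank '[[[0,0,0.02,0,0,0,10],[0,0,0,0,0,0,10],[0,0,0,0,0,0,10],[0,0,0,0,0,0,10],[0,0,0,0,0,0,10],[0,0,0,0,0,0,10],[0,0,0,0,0,0,10],[0,0,0,0,0,0,10]]]'
```

```text
time_s: 23.1
eef_pos: [473.2, -11.8, 57.5]
ee_rot: [0.0, 0.718, 0.696, -0.0]
force: [-0.5, -1.4, -2.2]
grip_width: 0.296
grip_force: 59.1
time_s: 23.9
eef_pos: [473.2, -11.8, 57.0]
ee_rot: [0.0, 0.718, 0.696, -0.0]
force: [-0.4, 0.2, -1.8]
grip_width: 0.291
grip_force: 59.1
```

```bash
python3 -m crank '[[[0,0,0.02,0,0,0,10],[0,0,0,0,0,0,10],[0,0,0,0,0,0,10],[0,0,0.02,0,0,0,10],[0,0,0,0,0,0,10],[0,0,0,0,0,0,10],[0,0,0,0,0,0,10],[0,0,0,0,0,0,10]]]'
python3 -c "
from h import *
s=sense();print(s['force'],s['eef_pos'],s['wrist_torque']);rows(s,[481,-5,56],-1.7)"
```

```text
time_s: 24.7
eef_pos: [473.5, -11.9, 56.3]
ee_rot: [0.0, 0.718, 0.696, 0.0]
force: [-0.3, 0.2, 5.8]
grip_width: 0.294
grip_force: 59.7
[-0.32279219  0.18835408  5.80532848] [473.45174022 -11.87450235  56.3345663 ] [-0.04144413  0.06239537 -0.05265777]
shift units [0.28 0.29 0.01]
tool y yaw -1.7 turn z units -0.0 tilt [ 0.001 -0.    -1.   ]
```

```bash
python3 -m crank '[[[0,0,-0.01,0,0,0,10],[0,0.06,0,0,0,0,10],[0,0.06,0,0,0,0,10],[0,0.06,0,0,0,0,10],[0,0.06,0,0,0,0,10],[0,0.06,0,0,0,0,10],[0,0,0,0,0,0,10],[0,0,0,0,0,0,10]]]'
python3 -m crank '[[[0.06,0,0,0,0,0,10],[0.06,0,0,0,0,0,10],[0.06,0,0,0,0,0,10],[0.06,0,0,0,0,0,10],[0.06,0,0,0,0,0,10],[0.06,0,0,0,0,0,10],[0.06,0,0,0,0,0,10],[0,0,0,0,0,0,10]]]'
```

```text
time_s: 25.5
eef_pos: [480.6, -12.0, 56.4]
ee_rot: [-0.0, 0.718, 0.696, -0.0]
force: [-2.7, 0.5, 6.0]
grip_width: 0.296
grip_force: 60.1
time_s: 26.3
eef_pos: [481.0, -1.7, 56.4]
ee_rot: [0.0, 0.718, 0.696, -0.0]
force: [-2.3, -2.1, 5.5]
grip_width: 0.295
grip_force: 60.0
```

```bash
python3 -m crank '[[[0,0.02,-0.01,0,0,0,10],[0,0.02,0,0,0,0,10],[0,0.02,0,0,0,0,10],[0,0.02,0,0,0,0,10],[0,0,0,0,0,0,10],[0,0,0,0,0,0,10],[0,0,0,0,0,0,10],[0,0,0,0,0,0,10]]]'
python3 -m crank '[[[0.03,0,0,0,0,0,10],[0.03,0,0,0,0,0,10],[0.03,0,0,0,0,0,10],[0.03,0,0,0,0,0,10],[0,0,0,0,0,0,10],[0,0,0,0,0,0,10],[0,0,0,0,0,0,10],[0,0,0,0,0,0,10]]]'
```

```text
time_s: 27.1
eef_pos: [482.8, -1.6, 56.4]
ee_rot: [-0.0, 0.718, 0.696, -0.0]
force: [-3.8, -2.7, 1.5]
grip_width: 0.292
grip_force: 59.4
time_s: 27.9
eef_pos: [483.0, 1.5, 56.4]
ee_rot: [-0.0, 0.718, 0.696, -0.0]
force: [-3.4, -1.9, -3.8]
grip_width: 0.297
grip_force: 59.0
```

```bash
python3 -m crank '[[[0,0.02,0,0,0,0,10],[0,0.02,0,0,0,0,10],[0,0,0,0,0,0,10],[0,0,0,0,0,0,10],[0.03,0,0,0,0,0,10],[0.03,0,0,0,0,0,10],[0,0,0,0,0,0,10],[0,0,0,0,0,0,10]]]'
python3 -c "
from h import *
s=sense();print(s['force'],s['wrist_torque'])"
```

```text
time_s: 28.7
eef_pos: [483.5, 2.1, 56.5]
ee_rot: [-0.0, 0.718, 0.696, -0.001]
force: [-7.7, -9.3, 1.0]
grip_width: 0.295
grip_force: 59.4
[-7.69833324 -9.31709585  0.98438215] [-1.44875949  1.41808807 -0.08573961]
```

```bash
python3 -m crank '[[[0,0.02,0,0,0,0,10],[0,0,0,0,0,0,10],[0,0.01,0,0,0,0,10],[0.01,0,0,0,0,0,10],[0,0,0,0,0,0,10],[0,0,0,0,0,0,10],[0,0,0,0,0,0,10],[0,0,0,0,0,0,10]]]'
python3 -c "
from h import *
s=sense();print(s['force'],s['wrist_torque'],s['eef_pos']);rows(s,[484.5,3,56],-1.7)"
```

```text
time_s: 29.5
eef_pos: [483.6, 2.1, 56.4]
ee_rot: [-0.001, 0.718, 0.696, -0.002]
force: [-10.9, -11.3, 2.4]
grip_width: 0.291
grip_force: 59.8
[-10.91756027 -11.3056077    2.43446854] [-1.69983959  2.10862711 -0.17894774] [483.56020872   2.07805801  56.4465159 ]
shift units [0.04 0.04 0.02]
tool y yaw -1.7 turn z units -0.0 tilt [-0.004 -0.001 -1.   ]
```

```bash
python3 -m crank '[[[0.01,0.01,0,0,0,0,10],[0,0,0,0,0,0,10],[0.01,0.01,0,0,0,0,10],[0,0,0,0,0,0,10],[0,0,0,0,0,0,10],[0,0,0,0,0,0,10],[0,0,0,0,0,0,10],[0,0,0,0,0,0,10]]]'
python3 - <<'E'
from h import *
s,im=snap("wrist","pics/w10.png"); print(s['force'],s['wrist_torque'],s['eef_pos'])
_,b=snap("scene","pics/s10.png")
c=np.hstack([cv2.resize(im[100:400,200:400],(400,600),interpolation=cv2.INTER_CUBIC),np.vstack([cv2.resize(b[180:330,250:400],(400,400),interpolation=cv2.INTER_CUBIC),cv2.resize(b[110:210,180:380],(400,200),interpolation=cv2.INTER_CUBIC)])])
cv2.imwrite("pics/c10.png",c)
E
```

```text
time_s: 30.3
eef_pos: [483.6, 2.1, 56.5]
ee_rot: [-0.001, 0.718, 0.696, -0.003]
force: [-14.5, -15.4, 4.8]
grip_width: 0.293
grip_force: 60.1
[-14.47589978 -15.42509328   4.82590529] [-2.31956357  2.66550665 -0.19287272] [483.62759377   2.1101173   56.45645942]
```

View pics/c10.png

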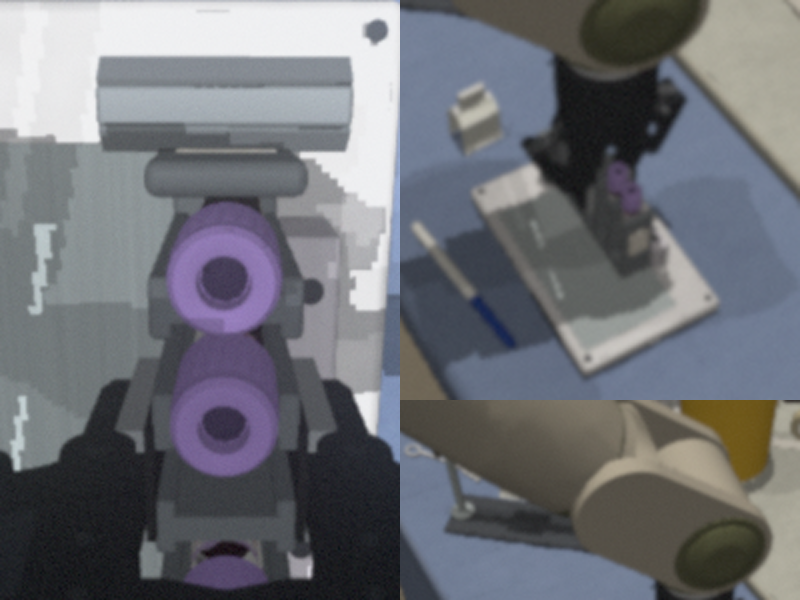

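The rack stands squarely in front of the head, with the fence to its right, while the fingers hold it; the guard is hidden by the arm. I'll check the end gap numerically.

Run:
```python
from h import *
m,T=load("pics/w10.png"); print(T[:3,3].round(1))
C=lambda a,b:(200+a/2,100+b/2)
for n,p,z in [("head top strip edges L",(97,57),80),("",(97,85),80),("",(97,125),80),("",(102,150),80),("R",(352,57),80),("",(352,125),80),("",(348,150),80),("rack end top",(150,156),93),("",(303,156),93),("rack end, back of bar",(148,195),93),("",(305,195),93),("cap1",(224,282),115),("cap2",(224,425),115)]:
    print(n,p,px2w(m,T,C(*p),z))
im=cv2.imread("pics/w10.png"); g=cv2.cvtColor(im,cv2.COLOR_BGR2GRAY)
for u in (280,300,312,330,350): print(u,g[120:205:2,u].tolist())
```

```text
[486.7  69.8 198.7]
head top strip edges L (97, 57) [465.1  75.7  80. ]
 (97, 85) [464.7  71.2  80. ]
 (97, 125) [464.2  64.6  80. ]
 (102, 150) [464.7  60.4  80. ]
R (352, 57) [507.5  74.3  80. ]
 (352, 125) [507.7  63.2  80. ]
 (348, 150) [507.1  59.1  80. ]
rack end top (150, 156) [474.4  60.3  93. ]
 (303, 156) [498.   59.5  93. ]
rack end, back of bar (148, 195) [473.7  54.3  93. ]
 (305, 195) [498.3  53.5  93. ]
cap1 (224, 282) [485.5  46.  115. ]
cap2 (224, 425) [484.8  25.8 115. ]
280 [239, 239, 240, 237, 171, 140, 138, 140, 136, 140, 130, 129, 166, 178, 178, 173, 174, 173, 172, 170, 157, 102, 107, 95, 89, 89, 87, 71, 78, 82, 91, 103, 112, 118, 117, 112, 109, 95, 92, 107, 144, 148, 146]
300 [240, 240, 240, 237, 172, 138, 139, 139, 138, 137, 130, 121, 159, 177, 176, 174, 175, 171, 171, 169, 161, 125, 140, 118, 91, 90, 87, 120, 109, 81, 86, 103, 110, 117, 113, 110, 106, 96, 90, 91, 108, 100, 92]
312 [240, 239, 239, 236, 173, 141, 140, 139, 138, 137, 129, 119, 156, 176, 179, 175, 174, 173, 172, 166, 162, 130, 142, 115, 92, 89, 88, 118, 117, 80, 89, 103, 112, 115, 114, 110, 107, 101, 88, 65, 61, 93, 93]
330 [240, 240, 240, 239, 187, 139, 143, 139, 140, 138, 129, 116, 160, 178, 178, 177, 175, 174, 172, 173, 161, 127, 131, 122, 118, 112, 95, 117, 115, 81, 90, 104, 108, 116, 113, 111, 107, 100, 93, 83, 88, 91, 79]
350 [239, 240, 238, 240, 186, 140, 140, 139, 139, 140, 133, 126, 164, 182, 177, 179, 178, 174, 174, 173, 164, 126, 113, 123, 119, 121, 120, 117, 202, 210, 113, 97, 107, 109, 106, 104, 103, 98, 98, 137, 149, 144, 149]
```

The head's front face measures y ≈ 59.8 mm and the rack's end y ≈ 59.9 mm, with the end edge at −1.9° against the reader's −1.7°. Both stops carry about 15 N, so the rack is flush and I'm handing in.

```bash
python3 -c "
from rig import *
print(finish_job())"
```

```text
the job is handed in; nothing more can be done
None
```

The job is handed in at about 30 s: the guard hangs astride the rail's bar, and the loaded rack is still gripped and pressed against the fence and the head at about 15 N each. I judged both pins fully in from the contact forces, and the head contact also from the wrist image, as the pins themselves could not be seen.

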